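# Tip the shim tray and lay the shim out for measuring

## Robot

A 6-joint arm with a two-finger parallel gripper is mounted at the origin on a cart in front of the work surface, level with it; the furniture and walls round the work are solid. World frame = base frame: x ahead of the robot, y to its left, z up, the work surface at z = 0. Lengths are in m, angles in rad, forces in N, time in s.
With the tool pointing down it reaches from about 0.225 to 0.875 m from the base axis. Payload 3.4 kg.
Tool frame: the origin (TCP) lies between the finger pads; the fingertips stand 19 mm ahead of it and the grasp point (between the pads) is the TCP; z points along the fingers, y is the line along which they close (so a half turn about z gives the same grasp; the last joint's range is limited). The gripper opens to 85 mm and grips with 20 to 120 N. Pads are 22 mm wide; open, the fingers measure 114 mm over their backs; the gripper's body (76 mm by 85 mm) begins 54 mm behind the grasp point. The pads swing forward as they close: fully open they stand 13 mm farther back than shut.
Start: joints at [1.203, 0.276, 1.505, -0, 1.361, -0.121], TCP at [0.14, 0.558, 0.25] pointing down, gripper open.
Joint ranges: [-2.89, 2.89], [-0.75, 2.08], [0.22, 2.7], [-1.18, 4.32], [0.11, 2.71], [-2.7, 2.7]. Speed limits (rad/s): [2.57, 2.57, 3.14, 3.14, 3.14, 3.14].

## Interface

Orientations are given as a unit quaternion [w, x, y, z].
In Python, from rig import get_state, imaging, ticket gives the robot as it stands. The module is installed in compiled form; this text tells all that it offers.
- The arm moves only by the shell command python3 -m inch 'ROWS' [FORCE]. ROWS is JSON, a list of rows, each an object with "claw": the opening, from -1 (shut) to 1 (fully open); "travel": the shift along the world's x, y, z in units of 200 mm (1.0 is 200 mm), a list of three; "turn": the turn about the world's z in units of 180 degrees (1.0 is 180 degrees). A call has 1 to 5 rows; each row is the pose to reach, as a shift and turn from the pose commanded when the call began, turning the shorter way round; what a row does not reach only later rows make up. A row lasts 1/10 s, in which the tool goes at most 50 mm and 8.59 degrees, less where a joint would pass 70% of its speed; a pose out of reach is approached as far as the arm can. A call with a number of a shift or a turn outside -1 to 1 is refused whole. A call with a gripper value outside its range is refused whole. The fingers move at their own pace and stop on an object; FORCE is the grip in N (left out, the last holds). Time passes only in rows, so rows that repeat a pose let the fingers close. It gives the time, the measured TCP pose, the force, the opening and the grip force at its end, in the units of the state.
- get_state(): the state, without advancing time (a new reading comes with each control period).
- imaging.get_image(name): name is "scene" or "side" or "wrist"; returns the picture (420x560x3 uint8, red, green, blue); there is no depth.
- imaging.camera_params(name): a dict with "camera_matrix" (3x3 intrinsics, pixels), "k1" (the pictures are not rectified: a ray, as slopes to the right and down, at radius r is drawn at 1 + k1 r^2 times it, then the intrinsics apply), "cam_to_world" (4x4, takes a point from camera to world coordinates); the wrist camera has in their place "T_tool_cam" (4x4, takes a point from camera to tool coordinates, whose origin is the TCP and whose axes are the flange's). Camera axes: x right, y down, z forward; pixel columns grow to the right and rows downward; lengths in m; the calibration is good to about 2 mm. A picture is of the moment at which its call begins: read the wrist's pose just before it. camera_params takes no time and is no camera call.
- ticket.sign_off(): hands the job in; it is judged then, once.
The state is a dict: "clock": time; "qpos": joint angles; "qd": joint speeds; "effort": joint torques, N m; "position": TCP position; "ee_rot": TCP orientation; "contact_force": force on the tool from outside, world axes, zero at the start; "moment": the same for the moment, N m; "width": finger opening in m; "gripper_force": force on a finger pad.
Only numpy, scipy, OpenCV 4.12 (cv2) and the standard library are available. Lean on these libraries where they do the work, as an engineer would, in place of code of your own. Each camera call takes 0.05 s, during which the arm holds its last target. There are 200 camera calls.

## Task

The last slotted shim has slid back under the clear cover of the tip tray, where no finger can reach it. Press the red thumb pad down so that the tray tips and the shim slides into the pick-up corner, and let the tray back down level with the shim still square in that corner. Then take the shim out by its long edges and lay it flat on the middle of the black granite block for measuring, without dropping it; leave the calliper, the pliers and the empty tin alone.

Things in the scene. Friction and masses are not known exactly. Their poses are not given: they have to be found in the camera images.
- tray (a joint): tilt of the tray about its hinge pin, rad: 0 = level, 0.55 = fully tipped, pick-up corner down. Pressing the thumb pad takes about 4 to 6 N at first and less as it tips, a little more if quick; held at 0.45 or more, the shim slides all the way within 2 s. Let go, and the tray sinks back to level by its own weight, damped. The stand below it is fixed to the bench
- tray_floor (a point): centre of the top of the blue tray's light grey slippery floor, 72 mm above the bench when level. Inside, the tray measures 160 mm (its x) by 175 mm (its y); walls 16 mm high, 4 mm thick. The pick-up corner is where the -x and -y walls meet. x and y run along the walls and tip with the tray
- cover_edge (a point): middle of the free edge of the fixed clear cover, on its top face, 19 mm above the floor. The edge runs along x, 95 mm from the inner face of the -y wall; from there to the +y wall the cover (3 mm thick) closes the tray, with 16 mm free below it
- wall_gap (a point): middle of the finger gap in the -y wall, at floor height on the wall's inner face. The gap is 56 mm wide along x, from 18 to 74 mm from the pick-up corner, open at the top and, outside the floor's edge, below
- hinge_pin (a point): middle of the tray's hinge axis, 60 mm above the bench, 12 mm below the floor's top and 48 mm (level distance along the diagonal) inside the pick-up corner. The axis is level and runs along the (1, -1, 0) diagonal of the tray's x and y; a positive joint value sends the pick-up corner down. Axes as those of tray_floor
- thumb_pad (a point): centre of the top of the red ribbed thumb pad, 36 x 36 mm, set diagonally on a lever outside the pick-up corner, 80 mm from the hinge axis along the tray's diagonal and 13 mm above it; 73 mm above the bench when level, about 29 mm when fully tipped (it also moves about 5 mm towards the tray). Axes as those of tray_floor
- corner_seat (a point): where the shim's centre is when it lies square in the pick-up corner, short edge on the -x wall and long edge on the -y wall: 45 mm and 25 mm from those walls, 3 mm above the floor. Axes as those of tray_floor, moves with the tray
- shim: slotted brass shim, a flat plate 90 mm (x) by 50 mm (y) by 6 mm with an open slot 18 mm wide from the +x end to the middle; origin at its centre, half-way up; 0.12 to 0.19 kg. It starts flat under the cover, its x within 0.2 rad of the tray's x. In the corner it can be gripped across its 50 mm from above, one finger through the wall gap, the other over the open floor
- block_top (a point): centre of the top face of the black granite inspection block, 120 mm (x) by 90 mm (y), 30 mm high, fixed on the bench; z up
- calliper: vernier calliper lying flat, 71 x 230 x 11 mm, length along its y, origin in the middle of its underside; to be left alone
- pliers: long-nose pliers with red grips lying flat, 51 x 190 x 13 mm, length along its y, origin in the middle of its underside; to be left alone
- tin_empty: empty open grey tin beside the granite block, 72 mm across, 76 mm tall, origin at the centre of its underside; to be left alone

How it is judged:
On the way, in this order (a step that is already met when the one before it is completed fails the run):
1. the tray is tipped by more than 0.25 rad and the shim lies square in the pick-up corner: its centre within 7 mm of corner_seat along both walls, flat on the floor, within 0.12 rad of the walls (value of joint tray above 0.25 rad and x of shim in the frame of corner_seat between -0.007 and 0.007 m and y of shim in the frame of corner_seat between -0.007 and 0.007 m and z of shim in the frame of corner_seat between -0.006 and 0.006 m and angle between the x axis of shim and the x axis of corner_seat, either way round below 0.12 rad), for 0.2 s.
2. the tray is back level (joint under 0.04 rad), the fingers touch nothing, and the shim still lies square in the corner as before (value of joint tray below 0.04 rad and contact force between the fingers and anything else below 0.1 N and x of shim in the frame of corner_seat between -0.007 and 0.007 m and y of shim in the frame of corner_seat between -0.007 and 0.007 m and z of shim in the frame of corner_seat between -0.006 and 0.006 m and angle between the x axis of shim and the x axis of corner_seat, either way round below 0.12 rad), for 0.2 s.
At the end, for the whole second after the job is handed in: the shim lies flat (within 0.08 rad) and at rest on top of the granite block, its centre within 30 mm of the block's centre along each of its sides, and the tray is level (under 0.04 rad) (x of shim in the frame of block_top between -0.03 and 0.03 m and y of shim in the frame of block_top between -0.03 and 0.03 m and z of shim in the frame of block_top between -0.001 and 0.007 m and angle between shim's own z axis and vertical below 0.08 rad and linear speed of shim below 0.02 m/s and value of joint tray below 0.04 rad); the robot touches nothing.
It fails at once if the shim falls to the bench (height (world z) of shim below 0.022 m).
It fails at once if the shim is let go more than 20 mm above the block (contact force between shim and anything else below 0.01 N and z of shim in the frame of block_top above 0.023 m and horizontal distance between shim and block_top below 0.08 m).
It fails at once if the calliper is moved by more than 25 mm (distance of calliper from where it was at the start of the episode above 0.025 m).
It fails at once if the pliers is moved by more than 25 mm (distance of pliers from where it was at the start of the episode above 0.025 m).
It fails at once if the empty tin is moved by more than 25 mm (distance of tin_empty from where it was at the start of the episode above 0.025 m).
It also fails if it takes over 64 s, if anything falls off the work surface, if the arm or the gripper's body presses on something with over 40 N, if the wrist force passes 120 N, or if a joint passes its speed limit or range.

## Working session

There is one attempt and no reset: what is moved stays moved. The work goes in short steps, Python scripts to look and compute and a shell command to move; the robot and the scene stay as the last step left them, time stands still between calls to the robot, and variables do not carry over. Pictures are saved under pics/ and viewed, at most 10 in all, crops included, and the job is handed in when it is done.

```bash
mkdir -p pics; cat > h.py <<'E'
import numpy as np, cv2
from rig import get_state, imaging
from scipy.spatial.transform import Rotation as R
def cam(name):
    p=imaging.camera_params(name)
    if 'cam_to_world' in p: T=np.array(p['cam_to_world'])
    else:
        s=get_state(); q=s['ee_rot']; W=np.eye(4); W[:3,:3]=R.from_quat([q[1],q[2],q[3],q[0]]).as_matrix(); W[:3,3]=s['position']
        T=W@np.array(p['T_tool_cam'])
    return np.array(p['camera_matrix']),p['k1'],T
def rays(c,px):
    K,k1,T=c; px=np.atleast_2d(np.float64(px))
    d=(px-[K[0,2],K[1,2]])/[K[0,0],K[1,1]]; u=d.copy()
    for _ in range(30): u=d/(1+k1*(u**2).sum(1,keepdims=True))
    return T[:3,3],np.c_[u,np.ones(len(u))]@T[:3,:3].T
def plane(c,px,z):
    o,d=rays(c,px); return (o+d*((z-o[2])/d[:,2])[:,None])
def proj(c,P):
    K,k1,T=c; p=(np.atleast_2d(P)-T[:3,3])@T[:3,:3]; u=p[:,:2]/p[:,2:]
    u=u*(1+k1*(u**2).sum(1,keepdims=True)); return u*[K[0,0],K[1,1]]+[K[0,2],K[1,2]]
def snap(name,fn):
    c=cam(name); im=imaging.get_image(name); cv2.imwrite('pics/'+fn,im[:,:,::-1]); return c,im
E
python3 - <<'E'
from h import *
for n in ['scene','side','wrist']:
    c,im=snap(n,n+'0.png'); print(n,c[2][:3].round(3).tolist(),c[0][0,0],c[1])
a=[cv2.imread(f'pics/{n}0.png') for n in ['scene','side']]
s=get_state(); print(s['clock'],s['position'],s['ee_rot'],s['contact_force'])
E
```

```text
scene [[0.69, -0.512, 0.512, -0.054], [-0.723, -0.502, 0.474, -0.542], [0.014, -0.698, -0.716, 0.785]] 397.18854222669387 0.019347406703741164
side [[0.983, -0.096, 0.158, 0.346], [-0.185, -0.457, 0.87, -0.856], [-0.012, -0.884, -0.467, 0.493]] 397.4832615959469 -0.017249957113339074
wrist [[0.245, 0.917, 0.315, 0.059], [0.97, -0.232, -0.079, 0.577], [0.0, 0.324, -0.946, 0.374]] 352.5941099696235 -0.08193947646935704
0.15 [0.14032563 0.5572527  0.24963382] [-1.90962011e-04  1.23074924e-01  9.92397142e-01 -6.63012480e-04] [-0.51254666  0.42879855 -0.25214159]
```

View pics/scene0.png

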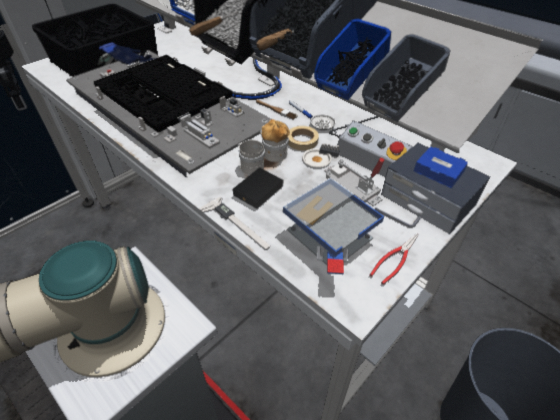

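View pics/side0.png

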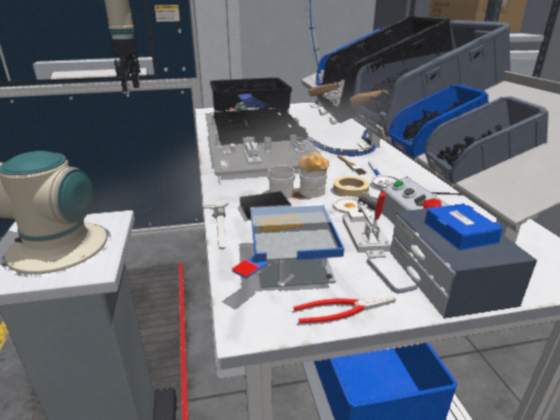

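The scene view shows the red pad at about (336,266), the tray around (333,218), the block at (258,187) and the tin at (251,155). The side view shows the pad at (248,268) and the tray rim corners at about (252,208), (333,207), (340,252) and (253,260). I'll measure these.

```bash
python3 - <<'E'
from h import *
boxes={'scene':dict(pad=(320,255,352,278),tray=(275,170,392,258),blk=(225,160,290,212)),'side':dict(pad=(230,258,272,280),tray=(245,195,350,272),blk=(236,188,296,222))}
for n in boxes:
    c=cam(n); im=cv2.imread(f'pics/{n}0.png'); hsv=cv2.cvtColor(im,cv2.COLOR_BGR2HSV).astype(int); H,S,V=hsv[...,0],hsv[...,1],hsv[...,2]
    def m(box,mask):
        o=np.zeros(mask.shape,np.uint8); x0,y0,x1,y1=box; o[y0:y1,x0:x1]=mask[y0:y1,x0:x1]; 
        k,l,st,ce=cv2.connectedComponentsWithStats(o); i=1+np.argmax(st[1:,4]); return (l==i).astype(np.uint8),ce[i],st[i,4]
    r,ce,a=m(boxes[n]['pad'],((H<8)|(H>172))&(S>150)&(V>90)); print(n,'pad px',ce,a,plane(c,ce,.073)[0].round(4))
    for k,mask,z in [('tray',(abs(H-110)<14)&(S>110),.088),('blk',(V<45),.03)]:
        t,ce,a=m(boxes[n][k],mask); h=cv2.convexHull(cv2.findContours(t,0,1)[0][0] if 0 else np.argwhere(t)[:,::-1].astype(np.int32)); 
        q=cv2.approxPolyDP(h,4,True)[:,0]; print(k,a,np.c_[q,plane(c,q,z)[:,:2].round(4)].tolist())
E
```

```text
scene pad px [335.01587302 265.53439153] 189 [ 0.405  -0.2689  0.073 ]
tray 115 [[360.0, 234.0, 0.5059, -0.26], [353.0, 196.0, 0.5968, -0.1717], [382.0, 215.0, 0.5926, -0.2621]]
blk 1050 [[281.0, 180.0, 0.5597, 0.0461], [257.0, 206.0, 0.4399, 0.0192], [234.0, 194.0, 0.4276, 0.0979], [259.0, 168.0, 0.5523, 0.1292]]
side pad px [244.75799087 267.78082192] 219 [ 0.4033 -0.2727  0.073 ]
tray 461 [[331.0, 223.0, 0.5964, -0.1733], [342.0, 254.0, 0.5798, -0.2869], [297.0, 258.0, 0.4968, -0.2828], [298.0, 251.0, 0.504, -0.2611]]
blk 146 [[287.0, 202.0, 0.5549, 0.0549], [263.0, 204.0, 0.4914, 0.0565], [278.0, 193.0, 0.543, 0.1143]]
```

```bash
for i in 1; do :; done
python3 -m inch '[{"claw":1,"travel":[0.4,-0.9,0.1],"turn":0},{"claw":1,"travel":[0.4,-0.9,0.1],"turn":0},{"claw":1,"travel":[0.4,-0.9,0.1],"turn":0},{"claw":1,"travel":[0.4,-0.9,0.1],"turn":0}]'
python3 -m inch '[{"claw":1,"travel":[0.4,-0.9,0.1],"turn":0},{"claw":1,"travel":[0.4,-0.9,0.1],"turn":0},{"claw":1,"travel":[0.4,-0.9,0.1],"turn":0},{"claw":1,"travel":[0.4,-0.9,0.1],"turn":0}]'
python3 -m inch '[{"claw":1,"travel":[0.4,-0.9,0.1],"turn":0},{"claw":1,"travel":[0.4,-0.9,0.1],"turn":0},{"claw":1,"travel":[0.4,-0.9,0.1],"turn":0},{"claw":1,"travel":[0.4,-0.9,0.1],"turn":0},{"claw":1,"travel":[0.4,-0.9,0.1],"turn":0}]'
python3 - <<'E'
from h import *
snap('wrist','w1.png'); s=get_state(); print(s['clock'],s['position'],s['ee_rot'],s['width'])
E
```

```text
clock: 0.55
position: [0.2207, 0.3756, 0.2701]
ee_rot: [0.0, 0.123, 0.992, -0.0]
contact_force: [1.3, 0.4, 0.3]
width: 0.0855
gripper_force: 0.0
clock: 0.95
position: [0.3006, 0.1957, 0.2906]
ee_rot: [0.0, 0.123, 0.992, 0.0]
contact_force: [2.2, 0.6, 0.2]
width: 0.0854
gripper_force: 0.0
clock: 1.45
position: [0.3831, 0.0122, 0.3107]
ee_rot: [0.001, 0.127, 0.992, -0.002]
contact_force: [-1.5, 0.1, 0.2]
width: 0.0857
gripper_force: 0.0
1.5 [0.38149444 0.01493908 0.31024686] [-1.39941019e-06  1.26384058e-01  9.91981376e-01 -1.42192255e-04] 0.0855411909963358
```

View pics/w1.png

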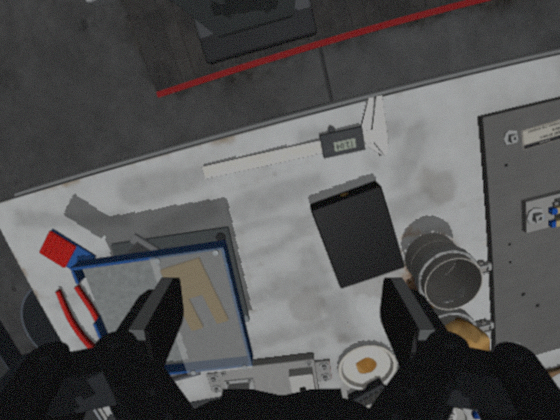

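The wrist view shows the pad at (63,248), the tray corner beside it at (75,268) and the shim under the cover near (195,290). The block top runs roughly (315,210), (382,190), (405,268), (342,287). Tray x points down in the image (about world +x), and y points right (about world +y).

```bash
python3 - <<'E'
from h import *
c=cam('wrist'); im=cv2.imread('pics/w1.png'); hsv=cv2.cvtColor(im,cv2.COLOR_BGR2HSV).astype(int); H,S,V=hsv[...,0],hsv[...,1],hsv[...,2]
m=np.zeros(V.shape,np.uint8); r=(((H<8)|(H>172))&(S>130)&(V>70)); m[225:275,35:95]=r[225:275,35:95]
ys,xs=np.nonzero(m); ce=[xs.mean(),ys.mean()]; print('pad',ce,len(xs),plane(c,ce,.073))
print(cv2.minAreaRect(plane(c,np.c_[xs,ys],.073)[:,:2].astype(np.float32)*1000))
m[:]=0; m[170:300,300:412]=(V<75)[170:300,300:412]; k,l,st,_=cv2.connectedComponentsWithStats(m); i=1+np.argmax(st[1:,4]); ys,xs=np.nonzero(l==i)
print('blk',len(xs),cv2.minAreaRect(plane(c,np.c_[xs,ys],.03)[:,:2].astype(np.float32)*1000))
print('V col x=345:',V[175:215:2,345].tolist())
px=[[75,266],[226,241],[252,366]]; print('tray',plane(c,px,.088).round(4).tolist())
crop=cv2.resize(im[170:380,20:420],None,fx=2,fy=2,interpolation=2); cv2.imwrite('pics/w1c.png',cv2.convertScaleAbs(crop,alpha=1.8))
E
```

```text
pad [np.float64(57.12092391304348), np.float64(248.72282608695653)] 736 [[ 0.40236873 -0.26249758  0.073     ]]
((402.7429504394531, -262.6376953125), (34.10553741455078, 35.47666931152344), 39.17926788330078)
blk 6586 ((500.68267822265625, 93.56475830078125), (140.83395385742188, 104.33568572998047), 6.710324287414551)
V col x=345: [159, 161, 158, 148, 112, 96, 96, 96, 53, 55, 44, 20, 35, 48, 50, 47, 44, 46, 44, 42]
tray [[0.4231, -0.2391, 0.088], [0.4361, -0.0614, 0.088], [0.6079, -0.0825, 0.088]]
```

View pics/w1c.png

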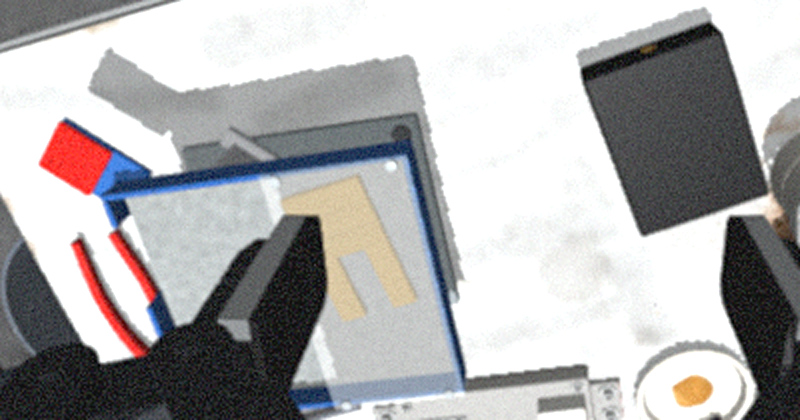

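```bash

python3 -m inch '[{"claw":-1,"travel":[0.12,-0.9,-0.2],"turn":0},{"claw":-1,"travel":[0.12,-0.9,-0.2],"turn":0},{"claw":-1,"travel":[0.12,-0.9,-0.2],"turn":0},{"claw":-1,"travel":[0.12,-0.9,-0.2],"turn":0},{"claw":-1,"travel":[0.12,-0.9,-0.2],"turn":0}]'
python3 -m inch '[{"claw":-1,"travel":[0,-0.53,-0.45],"turn":0},{"claw":-1,"travel":[0,-0.53,-0.45],"turn":0},{"claw":-1,"travel":[0,-0.53,-0.45],"turn":0},{"claw":-1,"travel":[0,-0.53,-0.45],"turn":0},{"claw":-1,"travel":[0,-0.53,-0.45],"turn":0}]'
python3 - <<'E'
from h import *
s=get_state();print(s['clock'],s['position'])
import time
c,im=snap('wrist','w2.png'); np.save('w2.npy',c[2]); s=get_state(); print(s['clock'],s['position'],s['ee_rot'],s['width'],s['contact_force'])
im=im[:,:,::-1].copy(); hsv=cv2.cvtColor(im,cv2.COLOR_BGR2HSV).astype(int); H,S,V=hsv[...,0],hsv[...,1],hsv[...,2]
r=(((H<8)|(H>172))&(S>130)&(V>70)).astype(np.uint8)
k,l,st,ce=cv2.connectedComponentsWithStats(r)
for i in range(1,k):
    if st[i,4]>300: print(ce[i],st[i],plane(c,ce[i],.073),)
tip=np.array(s['position'])-[0,0,.019]; print('tip px',proj(c,tip))
E
```

```text
clock: 2.0
position: [0.4046, -0.1645, 0.2688]
ee_rot: [-0.001, 0.124, 0.992, -0.0]
contact_force: [-0.2, -0.0, -0.1]
width: 0.0122
gripper_force: 0.0
clock: 2.5
position: [0.4045, -0.2665, 0.1798]
ee_rot: [-0.001, 0.123, 0.992, 0.001]
contact_force: [-0.4, -0.6, 0.1]
width: -0.0002
gripper_force: 0.0
2.5 [ 0.40445421 -0.26649766  0.17984273]
2.55 [ 0.40484646 -0.26651084  0.18070333] [-6.01588254e-05  1.22466936e-01  9.92472340e-01  7.07479646e-04] 0.0002886923640518245 [-0.62687295 -0.33937969 -0.42689003]
[340.40461452  30.80191334] [ 224    0  246   68 1777] [[ 0.29862245 -0.20355769  0.073     ]]
[278.85259631 215.05862647] [ 246  183   67   64 2388] [[ 0.40407323 -0.26873609  0.073     ]]
tip px [[283.49430048 280.86136106]]
```

View pics/w2.png

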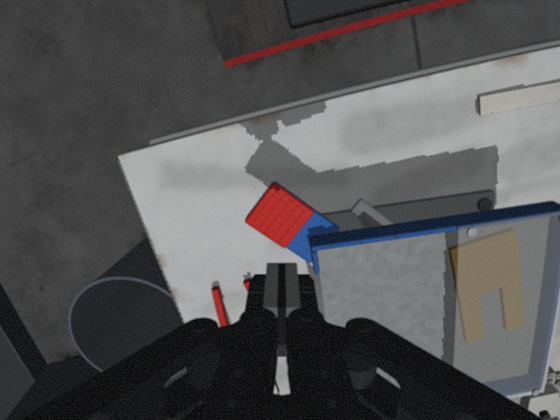

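The pad centre is at pixel (279,215), which gives (0.404,-0.269), directly below the closed fingertips. The tray corner is at (310,235), to its right. I'll press slowly.

```bash

python3 -m inch '[{"claw":-1,"travel":[0,-0.01,-0.2],"turn":0},{"claw":-1,"travel":[0,-0.01,-0.38],"turn":0},{"claw":-1,"travel":[0,-0.01,-0.42],"turn":0},{"claw":-1,"travel":[0,-0.01,-0.45],"turn":0},{"claw":-1,"travel":[0,-0.01,-0.47],"turn":0}]'
python3 -m inch '[{"claw":-1,"travel":[0,0,-0.02],"turn":0},{"claw":-1,"travel":[0,0,-0.04],"turn":0},{"claw":-1,"travel":[0,0,-0.06],"turn":0},{"claw":-1,"travel":[0,0,-0.08],"turn":0},{"claw":-1,"travel":[0,0,-0.08],"turn":0}]'
```

```text
clock: 3.05
position: [0.4055, -0.2703, 0.0881]
ee_rot: [0.001, 0.123, 0.992, -0.001]
contact_force: [-1.0, 0.9, 4.9]
width: 0.0002
gripper_force: 2.9
clock: 3.55
position: [0.4058, -0.2711, 0.0722]
ee_rot: [0.002, 0.123, 0.992, -0.001]
contact_force: [-0.8, 0.6, 4.3]
width: 0.0001
gripper_force: 1.9
```

```bash

python3 -m inch '[{"claw":-1,"travel":[0.005,0.005,-0.02],"turn":0},{"claw":-1,"travel":[0.01,0.01,-0.04],"turn":0},{"claw":-1,"travel":[0.01,0.01,-0.06],"turn":0},{"claw":-1,"travel":[0.015,0.015,-0.08],"turn":0},{"claw":-1,"travel":[0.015,0.015,-0.1],"turn":0}]'
python3 -m inch '[{"claw":-1,"travel":[0,0,0],"turn":0},{"claw":-1,"travel":[0,0,0],"turn":0},{"claw":-1,"travel":[0,0,0],"turn":0},{"claw":-1,"travel":[0,0,0],"turn":0},{"claw":-1,"travel":[0,0,0],"turn":0}]'
python3 -m inch '[{"claw":-1,"travel":[0,0,0],"turn":0},{"claw":-1,"travel":[0,0,0],"turn":0},{"claw":-1,"travel":[0,0,0],"turn":0},{"claw":-1,"travel":[0,0,0],"turn":0},{"claw":-1,"travel":[0,0,0],"turn":0}]'
python3 -m inch '[{"claw":-1,"travel":[0,0,0],"turn":0},{"claw":-1,"travel":[0,0,0],"turn":0},{"claw":-1,"travel":[0,0,0],"turn":0},{"claw":-1,"travel":[0,0,0],"turn":0},{"claw":-1,"travel":[0,0,0],"turn":0}]'
python3 - <<'E'
from h import *
c,im=snap('scene','s3.png'); c,w=snap('side','d3.png')
a=cv2.resize(im[160:290,270:400],(400,400),interpolation=2); b=cv2.resize(w[190:290,230:360],(520,400),interpolation=2)
cv2.imwrite('pics/c3.png',np.hstack([a,b])[:,:800,::-1])
E
```

```text
clock: 4.05
position: [0.408, -0.2678, 0.0506]
ee_rot: [0.001, 0.123, 0.992, -0.0]
contact_force: [-4.9, -3.3, 23.3]
width: -0.0003
gripper_force: 11.9
clock: 4.55
position: [0.4076, -0.2682, 0.0508]
ee_rot: [0.0, 0.123, 0.992, -0.001]
contact_force: [-2.6, -3.3, 8.0]
width: 0.0002
gripper_force: 4.8
clock: 5.05
position: [0.4075, -0.2682, 0.0508]
ee_rot: [0.0, 0.123, 0.992, -0.001]
contact_force: [-2.3, -3.4, 8.6]
width: -0.0001
gripper_force: 4.8
clock: 5.55
position: [0.4076, -0.2682, 0.0508]
ee_rot: [0.0, 0.123, 0.992, -0.001]
contact_force: [-3.0, -1.8, 10.0]
width: 0.0002
gripper_force: 4.8
```

View pics/c3.png

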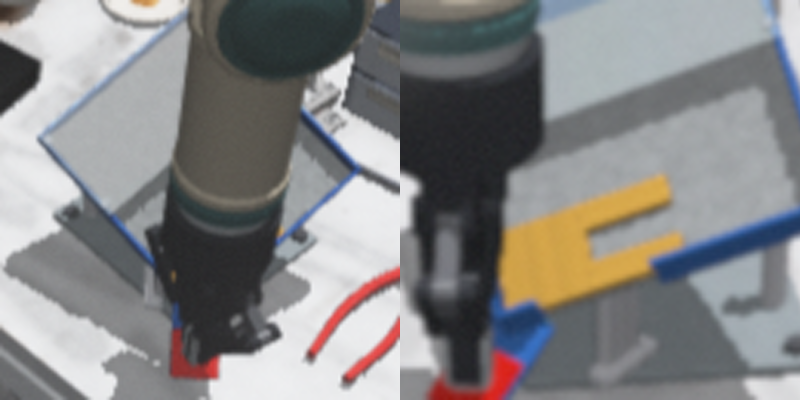

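The side view shows the tray fully tipped and the shim in the corner, its long edge on the gapped -y wall. I'll hold briefly, then let it down gently.

```bash

python3 -m inch '[{"claw":-1,"travel":[0,0,0],"turn":0},{"claw":-1,"travel":[0,0,0],"turn":0},{"claw":-1,"travel":[0,0,0],"turn":0},{"claw":-1,"travel":[0,0,0],"turn":0},{"claw":-1,"travel":[0,0,0.01],"turn":0}]'
python3 -m inch '[{"claw":-1,"travel":[0,0,0.015],"turn":0},{"claw":-1,"travel":[-0.005,-0.005,0.03],"turn":0},{"claw":-1,"travel":[-0.01,-0.01,0.045],"turn":0},{"claw":-1,"travel":[-0.01,-0.01,0.06],"turn":0},{"claw":-1,"travel":[-0.01,-0.01,0.075],"turn":0}]'
python3 -m inch '[{"claw":-1,"travel":[0,0,0.015],"turn":0},{"claw":-1,"travel":[-0.005,-0.005,0.03],"turn":0},{"claw":-1,"travel":[-0.01,-0.01,0.045],"turn":0},{"claw":-1,"travel":[-0.01,-0.01,0.06],"turn":0},{"claw":-1,"travel":[-0.01,-0.01,0.075],"turn":0}]'
python3 -m inch '[{"claw":-1,"travel":[0,0,0.015],"turn":0},{"claw":-1,"travel":[0,0,0.03],"turn":0},{"claw":-1,"travel":[0,0,0.045],"turn":0},{"claw":-1,"travel":[0,0,0.06],"turn":0},{"claw":-1,"travel":[0,0,0.075],"turn":0}]'
```

```text
clock: 6.15
position: [0.4073, -0.2675, 0.0521]
ee_rot: [-0.0, 0.123, 0.992, 0.0]
contact_force: [-0.3, -0.1, 1.0]
width: 0.0003
gripper_force: 0.8
clock: 6.65
position: [0.4053, -0.2693, 0.0675]
ee_rot: [-0.0, 0.123, 0.992, 0.0]
contact_force: [-1.4, -0.7, 0.6]
width: 0.0001
gripper_force: 0.8
clock: 7.15
position: [0.4036, -0.2715, 0.0827]
ee_rot: [0.0, 0.123, 0.992, -0.0]
contact_force: [0.8, -0.3, 1.1]
width: -0.0001
gripper_force: 0.8
clock: 7.65
position: [0.4032, -0.2712, 0.0973]
ee_rot: [-0.0, 0.123, 0.992, 0.0]
contact_force: [0.5, -0.2, -0.5]
width: -0.0001
gripper_force: 0.0
```

```bash

python3 -m inch '[{"claw":-1,"travel":[0,0,0.2],"turn":0},{"claw":-1,"travel":[0.1,0.05,0.4],"turn":0},{"claw":-1,"travel":[0.34,0.15,0.5],"turn":0},{"claw":-1,"travel":[0.56,0.25,0.6],"turn":0},{"claw":-1,"travel":[0.7,0.25,0.62],"turn":0}]'
python3 -m inch '[{"claw":-1,"travel":[0,0,0],"turn":0},{"claw":-1,"travel":[0,0,0],"turn":0},{"claw":-1,"travel":[0,0,0],"turn":0}]'
python3 - <<'E'
from h import *
c,im=snap('wrist','w4.png'); s=get_state(); print(s['clock'],s['position'],s['ee_rot'])
np.savez('w4.npz',K=c[0],k=c[1],T=c[2])
hsv=cv2.cvtColor(im,cv2.COLOR_RGB2HSV).astype(int); H,S,V=hsv[...,0],hsv[...,1],hsv[...,2]
m=((abs(H-21)<8)&(S>90)&(V>70)).astype(np.uint8); k,l,st,ce=cv2.connectedComponentsWithStats(m); i=1+np.argmax(st[1:,4]); print(st[i])
ys,xs=np.nonzero(l==i); P=plane(c,np.c_[xs,ys],.078)[:,:2]; (x,y),(w,h),a=cv2.minAreaRect(P.astype(np.float32)*1000); print('shim',x,y,w,h,a)
E
```

```text
clock: 8.15
position: [0.5459, -0.2198, 0.2239]
ee_rot: [0.002, 0.122, 0.992, -0.0]
contact_force: [-0.4, -0.2, 0.1]
width: 0.0004
gripper_force: 0.0
clock: 8.45
position: [0.5419, -0.2212, 0.2204]
ee_rot: [-0.001, 0.123, 0.992, 0.0]
contact_force: [0.6, -0.6, -0.1]
width: -0.0003
gripper_force: 0.0
8.5 [ 0.54182394 -0.22138422  0.22054841] [-1.27264714e-03  1.23490279e-01  9.92344911e-01  3.30913778e-04]
[ 208   53   85  131 6710]
shim 477.00714111328125 -228.1778564453125 49.883323669433594 89.31702423095703 84.30479431152344
```

View pics/w4.png

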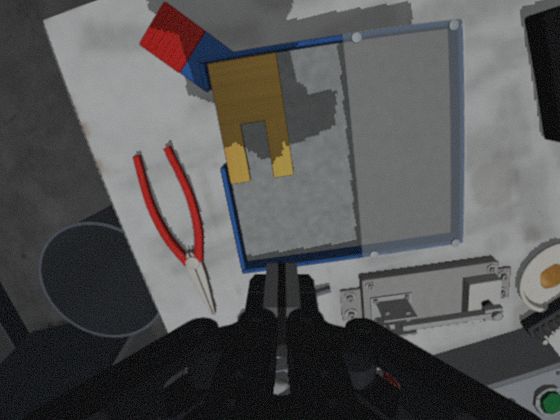

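The shim now lies square in the corner at pixel (250,120), measuring 49.9 x 89.3 mm at (0.477,-0.228). Tray yaw is -5.7°, and the -y wall gap is visible beside the shim. Next I'll grip it slightly to -x of its centre, close to its centre of mass.

```bash

python3 -m inch '[{"claw":0.6,"travel":[-0.2,-0.03,0],"turn":0.047},{"claw":0.6,"travel":[-0.35,-0.03,-0.2],"turn":0.047},{"claw":0.6,"travel":[-0.35,-0.03,-0.4],"turn":0.047},{"claw":0.6,"travel":[-0.35,-0.03,-0.55],"turn":0.047},{"claw":0.6,"travel":[-0.35,-0.03,-0.55],"turn":0.047}]'
python3 -m inch '[{"claw":0.6,"travel":[0,0,0],"turn":0},{"claw":0.6,"travel":[0,0,0],"turn":0}]'
python3 - <<'E'
from h import *
c,im=snap('wrist','w5.png'); s=get_state(); print(s['clock'],s['position'],s['ee_rot'],s['width'])
E
```

```text
clock: 9.0
position: [0.4691, -0.2257, 0.1077]
ee_rot: [-0.004, 0.05, 0.999, 0.003]
contact_force: [-0.7, 0.0, 0.1]
width: 0.0681
gripper_force: 0.0
clock: 9.2
position: [0.4745, -0.2284, 0.1131]
ee_rot: [0.001, 0.05, 0.999, -0.001]
contact_force: [0.3, -0.8, 0.0]
width: 0.0684
gripper_force: 0.0
9.25 [ 0.47464657 -0.22831592  0.11320798] [ 1.62501977e-03  4.96347254e-02  9.98765686e-01 -9.26468882e-04] 0.06832039623952675
```

View pics/w5.png

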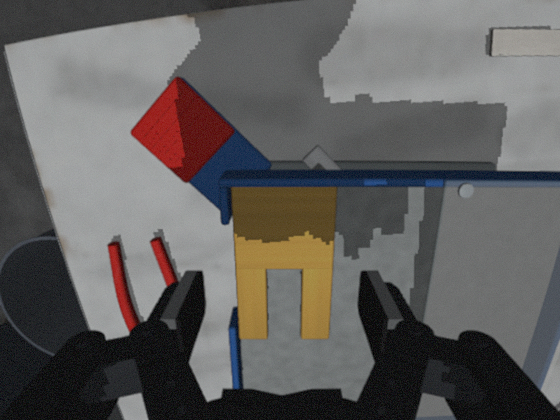

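The fingers straddle the shim evenly: their tips are at columns 203 and 360, and the shim edges at 236 and 330. I'll narrow the opening and descend until I feel the floor.

```bash

python3 -m inch '[{"claw":0.4,"travel":[-0.012,0.003,-0.03],"turn":0},{"claw":0.4,"travel":[-0.012,0.003,-0.06],"turn":0},{"claw":0.4,"travel":[-0.012,0.003,-0.09],"turn":0},{"claw":0.4,"travel":[-0.012,0.003,-0.1],"turn":0},{"claw":0.4,"travel":[-0.012,0.003,-0.1],"turn":0}]'
python3 -m inch '[{"claw":0.4,"travel":[0,0,-0.01],"turn":0},{"claw":0.4,"travel":[0,0,-0.01],"turn":0}]'
python3 -m inch '[{"claw":0.4,"travel":[0,0,-0.01],"turn":0},{"claw":0.4,"travel":[0,0,-0.01],"turn":0}]'
```

```text
clock: 9.75
position: [0.4708, -0.2266, 0.0907]
ee_rot: [-0.001, 0.05, 0.999, 0.0]
contact_force: [-0.5, 0.5, -0.9]
width: 0.0598
gripper_force: 0.0
clock: 9.95
position: [0.4711, -0.2268, 0.0892]
ee_rot: [-0.0, 0.05, 0.999, 0.0]
contact_force: [0.3, 0.5, -0.5]
width: 0.0595
gripper_force: 0.0
clock: 10.15
position: [0.471, -0.2267, 0.0872]
ee_rot: [-0.0, 0.05, 0.999, 0.0]
contact_force: [-0.3, -0.7, -0.1]
width: 0.0601
gripper_force: 0.0
```

```bash

python3 -m inch '[{"claw":0.4,"travel":[0,0,-0.006],"turn":0},{"claw":0.4,"travel":[0,0,-0.006],"turn":0}]'
python3 -m inch '[{"claw":0.4,"travel":[0,0,-0.006],"turn":0},{"claw":0.4,"travel":[0,0,-0.006],"turn":0}]'
```

```text
clock: 10.35
position: [0.4711, -0.2268, 0.0861]
ee_rot: [0.0, 0.05, 0.999, 0.0]
contact_force: [-0.5, -0.2, -0.0]
width: 0.0598
gripper_force: 0.0
clock: 10.55
position: [0.4712, -0.2268, 0.0859]
ee_rot: [0.0, 0.05, 0.999, -0.0]
contact_force: [-1.6, 0.6, 7.3]
width: 0.0597
gripper_force: 3.6
```

```bash

python3 -m inch '[{"claw":0.4,"travel":[0,0,0.019],"turn":0},{"claw":0.4,"travel":[0,0,0.019],"turn":0},{"claw":0.1,"travel":[0,0,0.019],"turn":0},{"claw":0,"travel":[0,0,0.019],"turn":0},{"claw":0,"travel":[0,0,0.019],"turn":0}]' 45
python3 -m inch '[{"claw":-0.2,"travel":[0,0,0],"turn":0},{"claw":-0.2,"travel":[0,0,0],"turn":0},{"claw":-0.2,"travel":[0,0,0],"turn":0}]' 45
```

```text
clock: 11.05
position: [0.4713, -0.2269, 0.0891]
ee_rot: [0.0, 0.05, 0.999, -0.0]
contact_force: [-0.4, 1.1, 4.2]
width: 0.0486
gripper_force: 46.1
clock: 11.35
position: [0.4713, -0.2269, 0.0891]
ee_rot: [0.0, 0.05, 0.999, -0.0]
contact_force: [-0.7, 0.8, 5.2]
width: 0.0487
gripper_force: 46.1
```

```bash

python3 -m inch '[{"claw":-0.2,"travel":[0,0,0.03],"turn":0},{"claw":-0.2,"travel":[0,0,0.08],"turn":0},{"claw":-0.2,"travel":[0,0,0.16],"turn":0},{"claw":-0.2,"travel":[0,0,0.28],"turn":0},{"claw":-0.2,"travel":[0,0,0.4],"turn":0}]'
python3 -m inch '[{"claw":-0.2,"travel":[0.02,0.15,0.1],"turn":0},{"claw":-0.2,"travel":[0.03,0.35,0.25],"turn":0},{"claw":-0.2,"travel":[0.04,0.55,0.35],"turn":0},{"claw":-0.2,"travel":[0.04,0.75,0.35],"turn":0},{"claw":-0.2,"travel":[0.04,0.85,0.35],"turn":0}]'
python3 -m inch '[{"claw":-0.2,"travel":[0,0,0],"turn":0},{"claw":-0.2,"travel":[0,0,0],"turn":0},{"claw":-0.2,"travel":[0,0,0],"turn":0}]'
python3 - <<'E'
from h import *
c,im=snap('wrist','w6.png'); np.savez('w6.npz',K=c[0],k=c[1],T=c[2]); s=get_state(); print(s['clock'],s['position'],s['ee_rot'],s['width'])
E
```

```text
clock: 11.85
position: [0.4702, -0.2264, 0.1694]
ee_rot: [-0.001, 0.05, 0.999, 0.001]
contact_force: [0.4, -0.7, -1.3]
width: 0.0481
gripper_force: 46.8
clock: 12.35
position: [0.4781, -0.054, 0.2399]
ee_rot: [0.0, 0.049, 0.999, 0.001]
contact_force: [0.6, -0.5, -1.4]
width: 0.0481
gripper_force: 46.9
clock: 12.65
position: [0.479, -0.0577, 0.2386]
ee_rot: [-0.0, 0.05, 0.999, -0.0]
contact_force: [0.1, 0.1, -0.5]
width: 0.0483
gripper_force: 46.9
12.7 [ 0.47899036 -0.05782808  0.23857841] [-3.09882117e-04  5.01467938e-02  9.98741786e-01 -2.19494314e-04] 0.047778960889925004
```

View pics/w6.png

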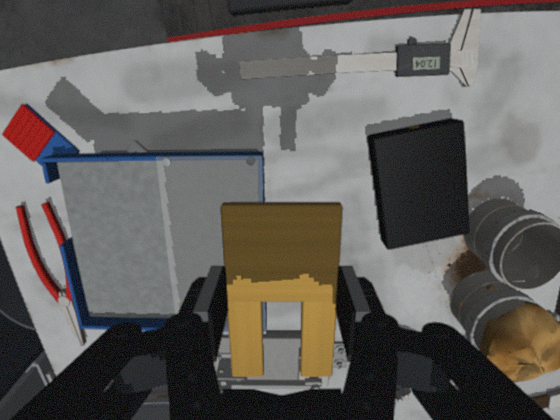

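The shim is held level, with its far end at (222–341, 205). The block outline is about (369,138), (464,121), (468,233), (388,247), and the tin is to its right at about (510,235).

```bash
python3 - <<'E'
from h import *
d=np.load('w6.npz'); c=(d['K'],float(d['k']),d['T']); im=cv2.imread('pics/w6.png'); g=cv2.cvtColor(im,6)
m=np.zeros(g.shape,np.uint8); m[112:255,362:474]=(g<60)[112:255,362:474]; k,l,st,_=cv2.connectedComponentsWithStats(m); i=1+np.argmax(st[1:,4])
h=cv2.convexHull(np.argwhere(l==i)[:,::-1].astype(np.int32)); q=cv2.approxPolyDP(h,3,True)[:,0]
print(np.c_[q,plane(c,q,.03)[:,:2].round(4),plane(c,q,0)[:,:2].round(4)].tolist())
print(np.round(cv2.GaussianBlur(g,(1,9),0)[180,364:392]).tolist())
d=plane(c,[[468,233],[388,247]],.03)
s=get_state(); z=s['position'][2]-.0125
p=plane(c,[[222,205],[341,205],[229,375],[333,375]],s['position'][2]-.008); print(p.round(4).tolist())
E
```

```text
[[473.0, 248.0, 0.574, 0.1377, 0.5901, 0.1547], [385.0, 245.0, 0.56, 0.0421, 0.5748, 0.0505], [380.0, 233.0, 0.5458, 0.037, 0.5593, 0.0448], [369.0, 135.0, 0.4447, 0.0278, 0.4491, 0.0348], [450.0, 118.0, 0.4355, 0.1052, 0.4391, 0.1193], [462.0, 121.0, 0.4392, 0.1171, 0.4432, 0.1322], [473.0, 212.0, 0.5326, 0.1342, 0.545, 0.1509]]
[163, 163, 164, 164, 163, 164, 166, 159, 115, 52, 12, 12, 13, 18, 14, 33, 40, 43, 42, 41, 41, 42, 42, 41, 39, 39, 40, 39]
[[0.4368, -0.0781, 0.2306], [0.4416, -0.0311, 0.2306], [0.5231, -0.0886, 0.2306], [0.5282, -0.0384, 0.2306]]
```

```bash
python3 - <<'E'
from h import *
d=np.load('w6.npz'); c=(d['K'],float(d['k']),d['T'])
print('rim c',plane(c,[[528,243],[492,245],[528,205]],.076).round(3).tolist())
print('base edge',plane(c,[[469,210]],0).round(3).tolist())
P=plane(c,[[468,233],[464,124],[379,139],[389,246]],.03).round(4); print(P.tolist(),P.mean(0))
E
python3 -m inch '[{"claw":-0.2,"travel":[0.05,0.2,0],"turn":0.03},{"claw":-0.2,"travel":[0.05,0.4,0],"turn":0.06},{"claw":-0.2,"travel":[0.05,0.6,-0.1],"turn":0.063},{"claw":-0.2,"travel":[0.055,0.65,-0.25],"turn":0.063},{"claw":-0.2,"travel":[0.055,0.65,-0.4],"turn":0.063}]'
python3 -m inch '[{"claw":-0.2,"travel":[0,0,0],"turn":0},{"claw":-0.2,"travel":[0,0,0],"turn":0}]'
```

```text
rim c [[0.55, 0.166, 0.076], [0.548, 0.13, 0.076], [0.512, 0.161, 0.076]]
base edge [[0.542, 0.146, 0.0]]
[[0.5558, 0.1307, 0.03], [0.4422, 0.1192, 0.03], [0.4493, 0.0372, 0.03], [0.5616, 0.0464, 0.03]] [0.502225 0.083375 0.03    ]
clock: 13.2
position: [0.4908, 0.074, 0.1581]
ee_rot: [0.001, -0.05, 0.999, 0.0]
contact_force: [0.6, -0.1, -2.2]
width: 0.0483
gripper_force: 47.1
clock: 13.4
position: [0.4904, 0.0724, 0.1587]
ee_rot: [-0.001, -0.049, 0.999, -0.0]
contact_force: [0.4, 0.1, -1.4]
width: 0.0482
gripper_force: 47.4
```

```bash

python3 -m inch '[{"claw":-0.2,"travel":[0,0,-0.15],"turn":0},{"claw":-0.2,"travel":[0,0,-0.3],"turn":0},{"claw":-0.2,"travel":[0,0,-0.42],"turn":0},{"claw":-0.2,"travel":[0,0,-0.49],"turn":0},{"claw":-0.2,"travel":[0,0,-0.52],"turn":0}]'
python3 -m inch '[{"claw":-0.2,"travel":[0,0,-0.01],"turn":0},{"claw":-0.2,"travel":[0,0,-0.01],"turn":0}]'
python3 -m inch '[{"claw":-0.2,"travel":[0,0,-0.008],"turn":0},{"claw":-0.2,"travel":[0,0,-0.008],"turn":0}]'
```

```text
clock: 13.9
position: [0.4912, 0.0724, 0.0551]
ee_rot: [0.001, -0.049, 0.999, -0.0]
contact_force: [-0.7, -1.3, -0.4]
width: 0.048
gripper_force: 47.3
clock: 14.1
position: [0.4914, 0.0729, 0.0538]
ee_rot: [0.001, -0.049, 0.999, -0.0]
contact_force: [0.6, 0.9, -2.1]
width: 0.0483
gripper_force: 47.3
clock: 14.3
position: [0.4906, 0.0732, 0.0519]
ee_rot: [0.001, -0.049, 0.999, 0.0]
contact_force: [0.1, 0.2, -2.2]
width: 0.0482
gripper_force: 47.3
```

```bash

python3 -m inch '[{"claw":-0.2,"travel":[0,0,-0.01],"turn":0},{"claw":-0.2,"travel":[0,0,-0.01],"turn":0}]'
python3 -m inch '[{"claw":-0.2,"travel":[0,0,-0.008],"turn":0},{"claw":-0.2,"travel":[0,0,-0.008],"turn":0}]'
python3 -m inch '[{"claw":-0.2,"travel":[0,0,-0.006],"turn":0},{"claw":-0.2,"travel":[0,0,-0.006],"turn":0}]'
```

```text
clock: 14.5
position: [0.4901, 0.0732, 0.0492]
ee_rot: [0.0, -0.049, 0.999, 0.0]
contact_force: [-0.1, -0.2, -1.2]
width: 0.0478
gripper_force: 47.4
clock: 14.7
position: [0.4899, 0.0733, 0.0474]
ee_rot: [-0.0, -0.049, 0.999, 0.0]
contact_force: [0.3, -0.0, -0.9]
width: 0.0481
gripper_force: 47.3
clock: 14.9
position: [0.4901, 0.0733, 0.0471]
ee_rot: [0.0, -0.049, 0.999, 0.0]
contact_force: [-1.1, -0.1, 6.7]
width: 0.0484
gripper_force: 48.1
```

Contact came at the predicted height, so I'll release and retreat.

```bash

python3 -m inch '[{"claw":0.2,"travel":[0,0,0.004],"turn":0},{"claw":0.3,"travel":[0,0,0.004],"turn":0},{"claw":0.4,"travel":[0,0,0.004],"turn":0},{"claw":0.4,"travel":[0,0,0.03],"turn":0},{"claw":0.4,"travel":[0,0,0.1],"turn":0}]'
python3 -m inch '[{"claw":0.4,"travel":[0,0,0.2],"turn":0},{"claw":0.4,"travel":[0,0,0.4],"turn":0},{"claw":0.4,"travel":[0,-0.2,0.6],"turn":0},{"claw":0.4,"travel":[0,-0.4,0.7],"turn":0},{"claw":0.4,"travel":[0,-0.4,0.7],"turn":0}]'
python3 -m inch '[{"claw":0.4,"travel":[0,0,0],"turn":0},{"claw":0.4,"travel":[0,0,0],"turn":0},{"claw":0.4,"travel":[0,0,0],"turn":0}]'
python3 - <<'E'
from h import *
c,im=snap('wrist','w7.png'); s=get_state(); print(s['clock'],s['position'],s['width'])
hsv=cv2.cvtColor(im,cv2.COLOR_RGB2HSV).astype(int); H,S,V=hsv[...,0],hsv[...,1],hsv[...,2]
m=((abs(H-21)<8)&(S>90)&(V>60)).astype(np.uint8); k,l,st,ce=cv2.connectedComponentsWithStats(m)
for i in np.argsort(-st[1:,4])[:2]+1:
    ys,xs=np.nonzero(l==i); P=plane(c,np.c_[xs,ys],.036)[:,:2]; print(st[i],cv2.minAreaRect(P.astype(np.float32)*1000))
E
```

```text
clock: 15.4
position: [0.4891, 0.0732, 0.0657]
ee_rot: [-0.001, -0.049, 0.999, 0.0]
contact_force: [-0.3, 0.1, 0.4]
width: 0.0595
gripper_force: 0.0
clock: 15.9
position: [0.4928, -0.0111, 0.2105]
ee_rot: [0.004, -0.047, 0.999, -0.002]
contact_force: [0.8, 0.8, 0.0]
width: 0.0597
gripper_force: 0.0
clock: 16.2
position: [0.4893, -0.0057, 0.2052]
ee_rot: [-0.001, -0.05, 0.999, 0.001]
contact_force: [-0.4, -0.4, -0.6]
width: 0.0598
gripper_force: 0.0
16.25 [ 0.48935447 -0.0057187   0.20522598] 0.05973834508246506
[ 339  156   65   98 4768] ((496.3070068359375, 73.13606262207031), (90.70360565185547, 51.23616027832031), 5.868717670440674)
[404 390  41  30 788] ((734.3629150390625, 180.02444458007812), (63.18850326538086, 36.93995666503906), 38.049339294433594)
```

View pics/w7.png

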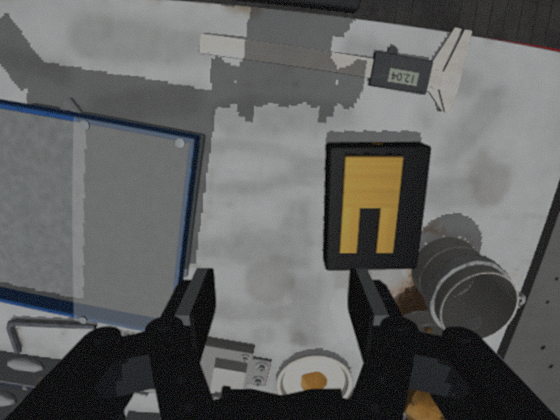

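The shim lies flat near the middle of the block, around pixel (371,205), and measures (0.496,0.073) against a block centre of about (0.50,0.083). The tray is level and the other items look undisturbed.

```bash
python3 -c "
from rig import ticket; print(ticket.sign_off())"
```

```text
the job is handed in; nothing more can be done
None
```

The job is handed in: the shim lies flat on the granite block, about 10 mm from its centre by my measurement, with the tray back level and the calliper, pliers and tin not touched; the sign-off gave no verdict.

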